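# Flip down the splash guard and start the hand edger

### The job

Make the lens hand edger ready to grind: with the fingertips, push the flipped-up splash guard over from behind and press it gently down over the wheel until it is fully home, and only then press the start button in and let it out again. Push only: do not pinch or grip the guard, do not slam it, do not press the mushroom-headed stop button, and leave the things lying around the machine where they are.

Things in the scene. Friction and masses are not known exactly. Their poses are not given: they have to be found in the camera images.
- edger: The hand edger, a bench machine fixed to the counter, 260 mm deep, 330 mm wide: white motor housing on the right as seen from its front (robot side), grey open water trough on the left with an upright grinding wheel of 120 mm diameter, top 190 mm high. Origin under its middle, on the counter; x from front to rear, y to the machine's left, z up. The trough's rim is 117 mm high.
- guard_hinge (a point): Midpoint of the splash guard's hinge line, fixed on the edger at x 95, y 80, z 150 mm of its frame; same axes as the edger, so y is the hinge line. The wheel's centre is 95 mm nearer the front and 20 mm lower. Hinge brackets and knobs reach 67 mm either side and 13 mm above this point.
- guard (a joint): Angle of the splash guard on its hinge, in rad: 0 = fully home, down over the wheel (end stop); about 1.57 = sticking straight up; it starts flipped up and leaning a little back, at 1.65 to 1.85, and stops at 2.0. A friction hinge holds it at whatever angle it is left; it needs some 1 to 4 N pushed at right angles 120 mm from the hinge.
- guard_lip (a point): Middle of the rubber bead, 10 mm thick, on the guard's free edge. The guard is a white hood of 4 mm sheet with side cheeks and a clear window, 96 mm wide along the hinge, about 0.22 kg. From the hinge line, when home, the sheet runs through (towards the front, up) (0,16), (35,52), (85,62), (130,48), (158,18) mm; bead at (160,16). Flipped up, its outside faces the machine's rear.
- guard_back (a point): Middle of the guard's outside face on the window panel, the place to push: 108 mm forward and 57 mm above the hinge line when home, and turning with the guard. Its axes turn with the guard: home, they are those of guard_hinge.
- start (a joint): Travel of the start button in m: 0 = out, 0.006 = fully in; it springs back when let go. Pressing it fully takes about 5 N; it counts as pressed from 0.004.
- start_top (a point): Centre of the flat top of the start button: a plain black round push button of 30 mm diameter in a steel collar of 46 mm, on the flat top of the motor housing (165 mm above the counter), nearer the machine's rear than the stop button. Its top is 183 mm above the counter, 6 mm above the collar. Pressed straight down. z up.
- stop (a joint): Travel of the stop button in m: 0 = out, 0.006 = in. Not to be pressed.
- stop_top (a point): Top of the stop button: a black mushroom head of 42 mm diameter on the same top, 85 mm nearer the machine's front than the start button, its top 196 mm above the counter.
- spray: Bystander: small clear spray-cleaner bottle with white cap, 48 mm diameter, 130 mm tall, standing left of the machine. Origin at the centre of its underside.
- lens: Bystander: uncut round spectacle lens blank, 69 mm diameter, 11.5 mm thick, lying right of the machine. Origin at the centre of its underside.
- tub: Bystander: clear plastic tub of small screws and pads, 84 mm diameter, 34 mm tall, right of the machine. Origin at the centre of its underside.
- spectacles: Bystander: black spectacles with folded temples, 120 mm wide, 50 mm tall, standing behind the machine on the counter. Origin under the middle of the front.

How it is judged:
By the outcome, as a careful person would: the job done as asked, in the order asked, and still so for the second after the job is handed in, with the robot touching nothing.
It also fails if it takes over 45 s, if anything falls off the work surface, if the arm or the gripper's body presses on something with over 40 N, if the wrist force passes 120 N, or if a joint passes its speed limit or range.

### The arm

A 6-joint arm with a two-finger parallel gripper is mounted at the origin on the work surface. World frame = base frame: x ahead of the robot, y to its left, z up, the work surface at z = 0. Lengths are in m, angles in rad, forces in N, time in s.
With the tool pointing down it reaches from about 0.25 to 0.725 m from the base axis. Payload 4 kg.
Tool frame: the origin (TCP) lies between the finger pads; the fingertips stand 11 mm ahead of it and the grasp point (between the pads) lies 8 mm behind it (tcp_to_tips is the z of the fingertips in the tool frame, in m); z points along the fingers, y is the direction in which the jaws open and shut (so a half turn about z gives the same grasp; the last joint's range is limited). The gripper opens to 85 mm and grips with 20 to 120 N. Pads are 22 mm wide; open, the fingers measure 114 mm over their backs; the gripper's body (76 mm by 85 mm) begins 54 mm behind the grasp point. The pads swing forward as they close: fully open they stand 13 mm farther back than shut.
Start: joints at [-1.341, 0.241, 0.005, 1.335, 0, 1.571], TCP at [0.114, -0.487, 0.242] pointing down, gripper open.
Joint ranges: [-2.72, 2.72], [-1.05, 1.87], [-1.09, 1.28], [-1.99, 2.15], [-1.42, 1.44], [-3.14, 3.14]. Speed limits (rad/s): [2.79, 2.79, 3.14, 3.14, 3.14, 3.14].

### API

Orientations are given as a unit quaternion [x, y, z, w].
In Python, from workcell import * gives the robot as it stands.
- The arm moves only by the tool move_arm, never from a script. Its argument "moves" is a list that holds one entry, the list of rows, each a list of 7 numbers: the shift along the world's x, y, z in units of 500 mm (1.0 is 500 mm), then the turn, a rotation vector about the world's x, y, z in units of 30 degrees (1.0 is 30 degrees), then the closure, from -1 (fully open) to 1 (shut), so that 0 is half open. A call has 1 to 8 rows; each row shifts and turns the pose as measured when the row begins; what a row does not reach is not made up. A row lasts 1/12 s, in which the tool goes at most 41.7 mm and 7.16 degrees, less where a joint would pass 70% of its speed; a pose out of reach is approached as far as the arm can. A call with a number of a shift or a turn outside -1 to 1 is refused whole. A call with a gripper value outside its range is refused whole. The fingers move at their own pace and stop on an object; the grip force is fixed at half the most. Time passes only in rows, so rows that do not move let the fingers close. It gives the time, the measured TCP pose, the force and the opening at its end, in the units of the state.
- get_obs(): the state, without advancing time (a new reading comes with each control period).
- camera(name): name is "scene" or "top" or "wrist"; returns a dict with "pixels" (420x560x3 uint8, red, green, blue), "range_z" (420x560 float32, m along the optical axis (not along the pixel's ray), 0 where there is no reading), "fx", "fy", "cx", "cy" (pixels), "distortion" ([k1, k2, p1, p2, k3] as OpenCV has them; the pictures are not rectified), "extrinsics" (4x4, takes a point from camera to world coordinates). Camera axes: x right, y down, z forward; pixel columns grow to the right and rows downward; lengths in m; the calibration is good to about 2 mm. A picture is of the moment at which its call begins.
- job_done(): hands the job in, once; it reports no verdict.
The state is a dict: "clock": time; "joint_pos": joint angles; "joint_vel": joint speeds; "tau": joint torques, N m; "eef_pos": TCP position; "tool_rot": TCP orientation; "ft_force": force on the tool from outside, world axes, zero at the start; "ft_torque": the same for the moment, N m; "grip_width": finger opening in m.
Only numpy, scipy, OpenCV 4.12 (cv2) and the standard library are available. Lean on these libraries where they do the work, as an engineer would, in place of code of your own. Each camera call takes 0.05 s, during which the arm holds its last target.

## Working session

There is one attempt and no reset: what is moved stays moved. The work goes in short steps, Python scripts to look and compute and a tool call to move; the robot and the scene stay as the last step left them, time stands still between calls to the robot, and variables do not carry over. Pictures are saved under pics/ and viewed, and the job is handed in when it is done.

Besides the shell and the picture viewer there is one more tool, called after "Request:" as name(argument=value, ...), one argument or row to a line, values as JSON. move_arm: Moves the arm, as the interface text tells. Shifts and turns lie within -1 to 1; 1 stands for 500 mm of shift or 30 degrees of turn. Its arguments: {"type":"object","properties":{"moves":{"type":"array","items":{"type":"array","items":{"type":"array","items":{"type":"number"}}}}},"required":["moves"]}

```bash
ls; mkdir -p pics; python3 - <<'E'
from workcell import *
import cv2,pickle,numpy as np
d={}
for n in ["scene","top","wrist"]:
    c=camera(n); d[n]=c; cv2.imwrite(f"pics/{n}0.png",c["pixels"][:,:,::-1])
    print(n,c["fx"],c["cx"],c["cy"],c["distortion"],np.round(c["extrinsics"],3).tolist())
pickle.dump(d,open("c0.pkl","wb"))
o=get_obs();print(o)
E
```

```text
pics
scene 524.2064739772852 280.48583019866254 212.33200275918676 [-0.17508963  0.          0.          0.          0.        ] [[-0.397, 0.583, -0.709, 1.301], [0.918, 0.261, -0.299, 0.352], [0.011, -0.769, -0.639, 0.82], [0.0, 0.0, 0.0, 1.0]]
top 436.62778249911656 280.4501626566358 209.20194177589124 [-0.07035045  0.          0.          0.          0.        ] [[-0.002, -0.991, 0.136, 0.41], [-1.0, 0.001, -0.009, 0.034], [0.008, -0.136, -0.991, 1.076], [0.0, 0.0, 0.0, 1.0]]
wrist 357.9271536946083 279.5030806634729 215.3456947899148 [-0.05029058  0.          0.          0.          0.        ] [[0.228, -0.923, -0.31, 0.193], [-0.974, -0.217, -0.07, -0.468], [-0.003, 0.318, -0.948, 0.372], [0.0, 0.0, 0.0, 1.0]]
{'clock': 0.15, 'joint_pos': array([-1.34099000e+00,  2.41251245e-01,  4.05991447e-03,  1.33525662e+00,
        5.25096924e-06,  1.57082207e+00]), 'joint_vel': array([ 1.08363521e-03, -1.76485322e-03,  3.08006841e-03,  5.21264306e-05,
        1.20371630e-03, -2.15824195e-03]), 'tau': array([-1.36311737e-03, -3.72634220e+01,  2.52639145e+01,  1.23380969e-02,
       -6.04032016e-05, -1.79797553e-06]), 'eef_pos': array([ 0.11378861, -0.48639601,  0.24162184]), 'tool_rot': array([ 9.93407029e-01,  1.14637662e-01, -9.20819592e-05, -8.20664766e-04]), 'ft_force': array([ 0.81251418, -0.38765861, -0.79216365]), 'ft_torque': array([-0.00127745,  0.05459374, -0.02031333]), 'grip_width': 0.08537562968452092}
```

View pics/scene0.png

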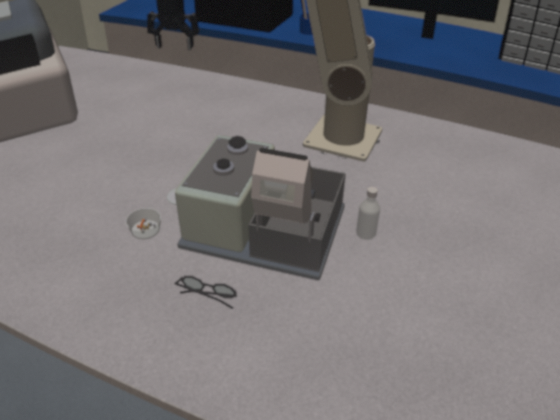

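View pics/top0.png

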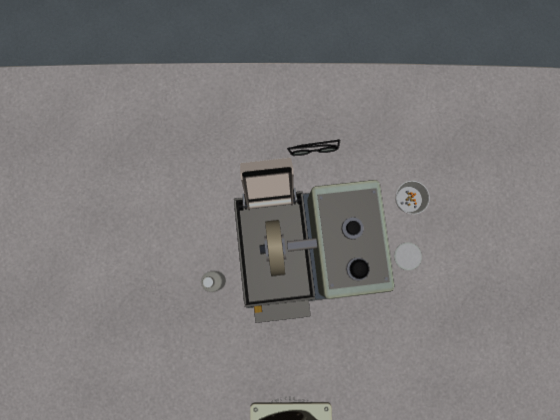

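The top view shows the start button at about (353,228), the stop at (359,268), the flipped guard at (268,187), the spectacles at (314,148) and the tub at (411,197). The scene view shows the guard upright from the rear. Next I'll measure.

```bash
cat > h.py <<'E'
import numpy as np,cv2,pickle
def K(c): return np.array([[c["fx"],0,c["cx"]],[0,c["fy"],c["cy"]],[0,0,1.]])
def rays(c,uv):
    n=cv2.undistortPoints(np.array(uv,float).reshape(-1,1,2),K(c),np.array(c["distortion"])).reshape(-1,2)
    return np.c_[n,np.ones(len(n))]
def onplane(c,uv,z):
    E=c["extrinsics"];d=rays(c,uv)@E[:3,:3].T;o=E[:3,3];return o+d*((z-o[2])/d[:,2])[:,None]
def depthpts(c,uv):
    E=c["extrinsics"];uv=np.array(uv,int).reshape(-1,2);r=c["range_z"][uv[:,1],uv[:,0]]
    return (rays(c,uv)*r[:,None])@E[:3,:3].T+E[:3,3]
def cloud(c):
    H,W=c["range_z"].shape;u,v=np.meshgrid(np.arange(W),np.arange(H));uv=np.c_[u.ravel(),v.ravel()]
    return depthpts(c,uv).reshape(H,W,3)
def proj(c,P):
    E=np.linalg.inv(c["extrinsics"]);return cv2.projectPoints(np.array(P,float).reshape(-1,1,3),cv2.Rodrigues(E[:3,:3])[0],E[:3,3],K(c),np.array(c["distortion"]))[0].reshape(-1,2)
E
python3 - <<'E'
from h import *
d=pickle.load(open("c0.pkl","rb"))
for n,(x0,x1,y0,y1) in dict(top=(200,430,130,330),scene=(120,400,120,310)).items():
    im=d[n]["pixels"][y0:y1,x0:x1,::-1]; im=cv2.convertScaleAbs(im,alpha=1.6,beta=10)
    f=800/(x1-x0); f=min(f,600/(y1-y0)); print(n,f)
    cv2.imwrite(f"pics/{n}0z.png",cv2.resize(im,None,fx=f,fy=f,interpolation=cv2.INTER_CUBIC))
c=d["top"];X=cloud(c)
for uv in [(353,228),(359,268),(340,250),(212,282),(411,197),(408,256),(268,187),(268,170),(268,205)]:
    print(uv,X[uv[1],uv[0]].round(4))
# housing top
m=(abs(X[:,:,2]-0.165)<0.006)&(np.arange(560)[None,:]>300)
n,l,s,_=cv2.connectedComponentsWithStats(m.astype(np.uint8)); i=1+np.argmax(s[1:,4]); print(s[i])
P=X[l==i][:,:2].astype(np.float32); r=cv2.minAreaRect(P); print(r, np.median(X[l==i][:,2]))
E
```

```text
top 3.0
scene 2.857142857142857
(353, 228) [ 0.493  -0.123   0.1862]
(359, 268) [ 0.4114 -0.1318  0.1948]
(340, 250) [ 0.449  -0.0984  0.1648]
(212, 282) [0.3824 0.1727 0.1287]
(411, 197) [ 0.5862 -0.3008  0.013 ]
(408, 256) [ 0.4402 -0.2885  0.0087]
(268, 187) [0.5829 0.0521 0.1635]
(268, 170) [0.5854 0.0491 0.3135]
(268, 205) [0.5457 0.0522 0.1536]
[ 311  180   83  118 6820]
((0.4746253490447998, -0.1256406307220459), (0.23686516284942627, 0.14919517934322357), 6.657686710357666) 0.1651669060144298
```

View pics/top0z.png

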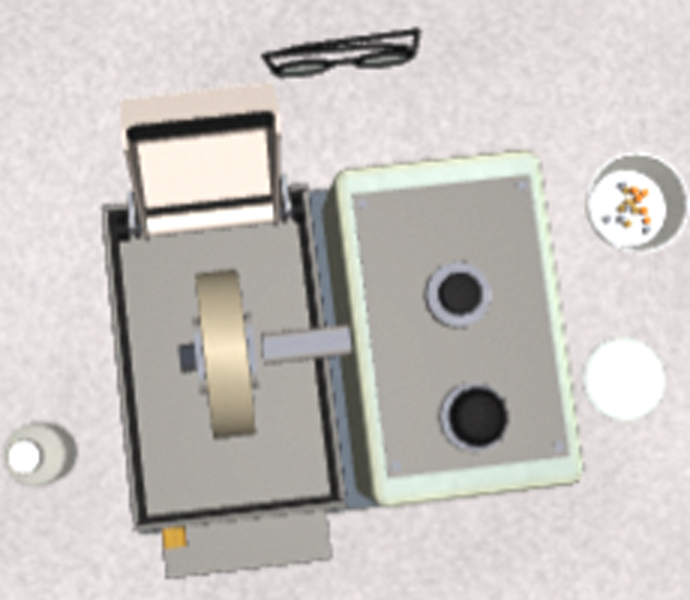

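View pics/scene0z.png

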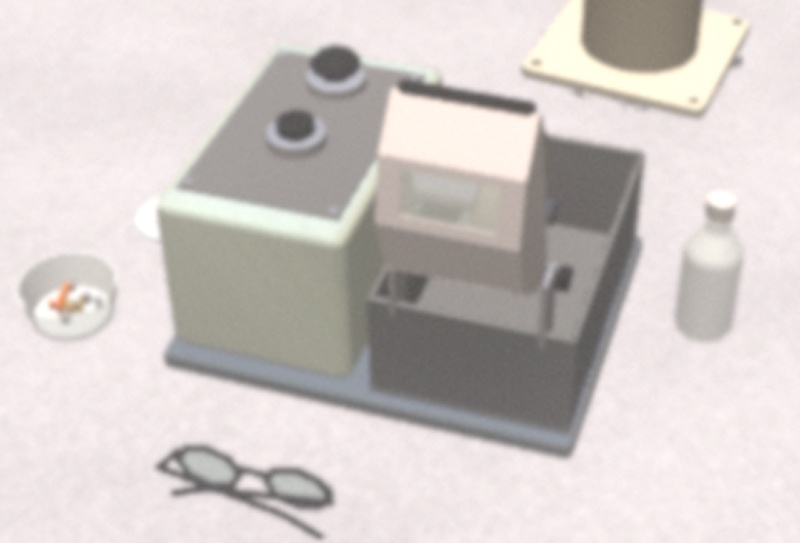

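```bash
python3 - <<'E'
from h import *
d=pickle.load(open("c0.pkl","rb"))
c=d["top"]
g=cv2.cvtColor(c["pixels"],cv2.COLOR_RGB2HSV)[:,:,2]
# buttons: dark blobs
for nm,(x0,x1,y0,y1),z in [("start",(338,368,214,242),.183),("stop",(344,376,253,284),.19)]:
    m=np.zeros_like(g);m[y0:y1,x0:x1]=(g[y0:y1,x0:x1]<45)*255
    k=max(cv2.findContours(m,0,1)[0],key=cv2.contourArea);(u,v),r=cv2.minEnclosingCircle(k);M=cv2.moments(k)
    u,v=M["m10"]/M["m00"],M["m01"]/M["m00"];print(nm,u,v,r,onplane(c,[(u,v)],z).round(4))
# scene-camera cloud of guard outside + trough
for n in ["top","scene"]:
    X=cloud(d[n]); V=(d[n]["range_z"]>0)
    yaw=np.radians(6.5);ex=np.array([np.cos(yaw),np.sin(yaw)]);ey=np.array([-ex[1],ex[0]])
    a=X[:,:,:2]@ex;b=X[:,:,:2]@ey;z=X[:,:,2]
    g1=V&(z>.20)&(a>.5)&(a<.75)&(b>-.15)&(b<.2)
    print(n,"guard n",g1.sum())
    for lo in np.arange(.17,.33,.02):
        q=V&(z>lo)&(z<lo+.02)&(a>.54)&(a<.75)&(b>-.06)&(b<.1)
        if q.sum()>5: print(round(lo+.01,3),q.sum(),"a",np.percentile(a[q],[2,50,98]).round(4),"b",np.percentile(b[q],[2,98]).round(4))
    q=V&(abs(z-.117)<.005)&(a>.3)&(a<.7)&(b>-.1)&(b<.2)
    print("rim",q.sum(),np.percentile(a[q],[1,99]),np.percentile(b[q],[1,99]))
    q=V&(abs(z-.165)<.005)&(a>.3)&(a<.7)&(b>-.3)&(b<-.05)
    print("housing",q.sum(),np.percentile(a[q],[1,99]),np.percentile(b[q],[1,99]))
    q=V&(z<.03)&(z>.008)&(a>.3)&(a<.7)&(b>-.26)&(b<.12)
    print("base",q.sum(),np.percentile(a[q],[1,99]),np.percentile(b[q],[1,99]))
E
```

```text
start 352.6413181242078 227.39290240811152 6.871947288513184 [[ 0.4946 -0.1228  0.183 ]]
stop 358.8619402985075 268.5074626865672 9.771893501281738 [[ 0.4104 -0.1323  0.19  ]]
top guard n 923
0.18 379 a [0.5516 0.6002 0.6075] b [-0.0592  0.0309]
0.2 32 a [0.5526 0.5737 0.6017] b [-0.0594  0.0336]
0.22 29 a [0.5573 0.571  0.5977] b [-0.0593  0.0335]
0.24 26 a [0.5621 0.573  0.5961] b [-0.0594  0.0333]
0.26 18 a [0.5678 0.5747 0.5918] b [-0.0595  0.0335]
0.28 270 a [0.5748 0.6093 0.6161] b [-0.0593  0.033 ]
0.3 329 a [0.5806 0.5946 0.6031] b [-0.0587  0.0331]
0.32 184 a [0.5811 0.5851 0.5897] b [-0.055  0.026]
rim 667 [0.33908535 0.57538649] [-0.08859633  0.06620783]
housing 6789 [0.34281413 0.57314395] [-0.24955471 -0.10153984]
base 4721 [0.33002222 0.68727683] [-0.14664196  0.06084827]
scene guard n 3418
0.18 211 a [0.5567 0.6106 0.6143] b [-0.0575  0.0339]
0.2 350 a [0.5641 0.616  0.6201] b [-0.0572  0.0338]
0.22 384 a [0.5682 0.6221 0.6268] b [-0.0576  0.0337]
0.24 579 a [0.5747 0.6226 0.6268] b [-0.0576  0.0338]
0.26 571 a [0.5774 0.6186 0.6225] b [-0.0578  0.0336]
0.28 741 a [0.5876 0.6114 0.6182] b [-0.0579  0.0336]
0.3 713 a [0.588  0.5959 0.6053] b [-0.0578  0.0331]
0.32 172 a [0.583  0.5886 0.5927] b [-0.0557  0.0275]
rim 623 [0.33844766 0.58000649] [-0.08793173  0.14181724]
housing 3302 [0.34756754 0.57610534] [-0.24948711 -0.10766015]
base 2841 [0.34314192 0.69067531] [-0.24952341  0.07132901]
```

Request:
move_arm(
  moves=[
    [[0.06,0.02,0.04,0,0,0.22,1],[0.07,0.03,0.02,0,0,0.22,1],[0.07,0.03,0.02,0,0,0.22,1],[0.07,0.03,0.02,0,0,0.22,1],[0.07,0.03,0.02,0,0,0.22,1],[0.07,0.03,0.02,0,0,0.22,1],[0.07,0.03,0.02,0,0,0.22,1],[0.07,0.03,0.02,0,0,0.22,1]],
  ],
)

```text
clock: 0.82
eef_pos: [0.3901, -0.3658, 0.3295]
tool_rot: [0.832, 0.555, -0.005, -0.005]
ft_force: [-0.0, -1.4, 0.6]
grip_width: 0.0002
```

Request:
move_arm(
  moves=[
    [[0.07,0.035,0.01,0,0,0.22,1],[0.07,0.035,0.01,0,0,0.22,1],[0.07,0.035,0.01,0,0,0.22,1],[0.07,0.035,0.01,0,0,0.22,1],[0.07,0.035,0.01,0,0,0.06,1],[0.06,0.05,0.01,0,0,0,1],[0.04,0.07,0,0,0,0,1],[0.03,0.07,0,0,0,0,1]],
  ],
)

```text
clock: 1.48
eef_pos: [0.6438, -0.1754, 0.3572]
tool_rot: [0.662, 0.75, -0.007, -0.004]
ft_force: [-0.5, -1.7, 0.3]
grip_width: -0.0001
```

```bash
python3 -c "
from workcell import *
o=get_obs();print(o['joint_pos'].round(3),o['eef_pos'],o['ft_force'],o['tool_rot'])"
```

```text
[-0.262  0.651  0.937  1.869 -0.008  1.184] [ 0.64383905 -0.17540071  0.35715086] [-0.50283408 -1.69426365  0.25176226] [ 0.66156026  0.74985315 -0.00658281 -0.00386586]
```

Request:
move_arm(
  moves=[
    [[0.02,0.075,0,0,0,0,1],[0.02,0.075,0,0,0,0,1],[0.02,0.075,0,0,0,0,1],[0.01,0.075,0,0,0,0,1],[0.01,0.075,0,0,0,0,1],[0.01,0.075,0,0,0,0,1],[0,0.04,0,0,0,0,1],[0,0,0,0,0,0,1]],
  ],
)

```text
clock: 2.15
eef_pos: [0.6923, 0.091, 0.346]
tool_rot: [0.658, 0.753, -0.01, -0.01]
ft_force: [-0.4, -0.1, 0.2]
grip_width: -0.0003
```

Request:
move_arm(
  moves=[
    [[0,-0.02,-0.04,0,0,-0.04,1],[0,-0.02,-0.04,0,0,0,1],[0,-0.01,-0.04,0,0,0,1],[0,0,-0.03,0,0,0,1],[0,0,0,0,0,0,1]],
  ],
)

```text
clock: 2.57
eef_pos: [0.6924, 0.0674, 0.2658]
tool_rot: [0.664, 0.748, -0.01, -0.009]
ft_force: [-0.2, -0.3, -0.9]
grip_width: 0.0001
```

```bash
cat >> h.py <<'E'
ex=np.array([.9936,.1132]);ey=np.array([-.1132,.9936])
def rel():
    from workcell import get_obs
    from scipy.spatial.transform import Rotation as R
    o=get_obs();p=o["eef_pos"];r=R.from_quat(o["tool_rot"]).as_matrix();t=p+r[:,2]*.011
    print("t",o["clock"],"tcp",p.round(4),"tip f %.1f b %.1f u %.1f mm"%((.555-t[:2]@ex)*1e3,(t[:2]@ey+.012)*1e3,(t[2]-.15)*1e3),"F",o["ft_force"].round(1),"toolz",r[:,2].round(3),"tooly",r[:,1].round(3))
def snap(n,tag,box,gain=1.6):
    from workcell import camera
    c=camera(n);x0,x1,y0,y1=box;im=cv2.convertScaleAbs(c["pixels"][y0:y1,x0:x1,::-1],alpha=gain,beta=10);f=min(800/(x1-x0),600/(y1-y0))
    cv2.imwrite(f"pics/{tag}.png",cv2.resize(im,None,fx=f,fy=f,interpolation=cv2.INTER_CUBIC));return c
E
python3 -c "
from h import *
snap('scene','s1',(120,400,100,310));rel()"
```

```text
t 2.6167 tcp [0.6927 0.0672 0.2672] tip f -140.6 b 0.4 u 106.2 mm F [-0.1  0.   0.4] toolz [-0.026 -0.003 -1.   ] tooly [ 0.993  0.118 -0.027]
```

View pics/s1.png

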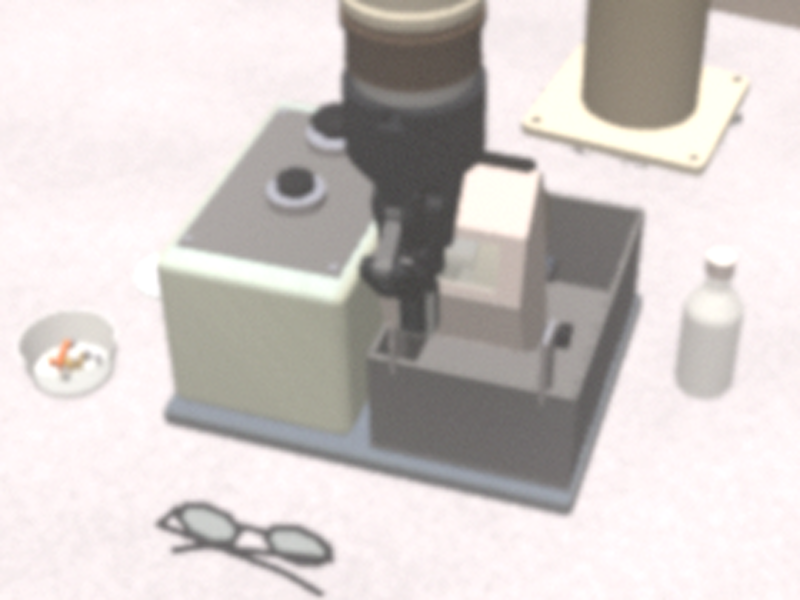

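```bash
python3 -c "
from h import *
d=pickle.load(open('c0.pkl','rb'))
c=d['scene']
tip=[.692,.0672,.256]
G=[*(ex*.624+ey*-.012),.245]
pp=proj(c,[tip,G]);print(pp,(pp-[120,100])*2.857)
c=d['wrist']
"
python3 - <<'E'
import sys;sys.path.insert(0,'.')
from h import *
c=snap('scene','s2',(120,400,100,310))
X=cloud(c);q=(X[:,:,2]>.2)&(X[:,:,2]<.27)
for p in [(264,206),(263,212),(290,190),(297,200)]:
    x=X[p[1],p[0]];print(p,x.round(3),"f",(.555-x[:2]@ex).round(3),"b",(x[:2]@ey+.012).round(3))
c=snap('top','t2',(200,430,130,330));c=snap('wrist','w2',(0,560,0,420))
E
```

```text
[[265.24170414 214.70458632]
 [277.46894732 195.00856584]] [[414.95554874 327.71100313]
 [449.88878249 271.43947261]]
(264, 206) [0.704 0.071 0.285] f -0.153 b 0.003
(263, 212) [0.705 0.069 0.272] f -0.153 b 0.001
(290, 190) [0.615 0.08  0.258] f -0.065 b 0.022
(297, 200) [0.616 0.094 0.242] f -0.068 b 0.036
```

View pics/w2.png

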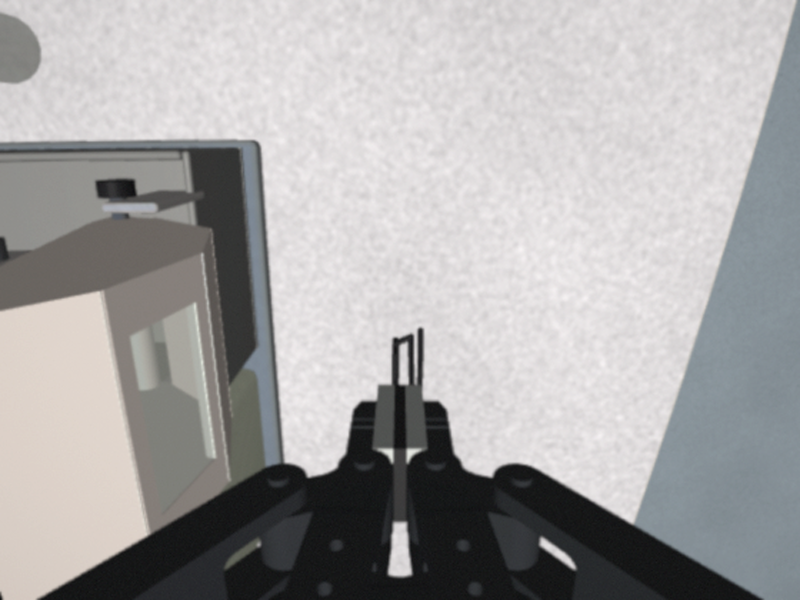

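View pics/t2.png

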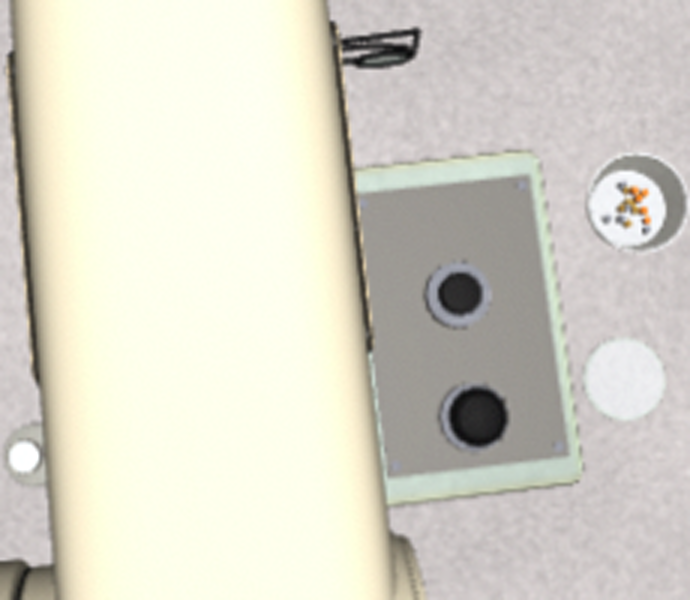

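The wrist view shows the guard's outside at left (about (150,350)) and wide knuckles along the jaw direction. I'll turn 90° so the slim side of the fingers faces the guard.

Request:
move_arm(
  moves=[
    [[0,0,0,0,0,0.23,1],[0,0,0,0,0,0.23,1],[0,0,0,0,0,0.23,1],[0,0,0,0,0,0.23,1],[0,0,0,0,0,0.23,1],[0,0,0,0,0,0.23,1],[0,0,0,0,0,0.23,1],[0,0,0,0,0,0.23,1]],
  ],
)

```text
clock: 3.43
eef_pos: [0.7009, 0.0686, 0.2868]
tool_rot: [0.225, 0.974, -0.001, 0.007]
ft_force: [0.0, -0.4, -0.0]
grip_width: -0.0002
```

Request:
move_arm(
  moves=[
    [[0,0,0,0,0,0.23,1],[0,0,0,0,0,0.23,1],[0,0,0,0,0,0.23,1],[0,0,0,0,0,0.23,1],[0,0,0,0,0,0.23,1],[0,0,0,0,0,0,1]],
  ],
)

```text
clock: 3.93
eef_pos: [0.7054, 0.0693, 0.2994]
tool_rot: [-0.087, 0.996, 0.003, 0.017]
ft_force: [-0.6, -0.0, 0.0]
grip_width: 0.0002
```

```bash
python3 -c "
from h import *
rel()
snap('scene','s3',(120,400,100,310));snap('wrist','w3',(0,560,0,420))"
```

```text
t 3.9333 tcp [0.7054 0.0693 0.2994] tip f -154.1 b 1.1 u 138.4 mm F [-0.6 -0.   0. ] toolz [ 0.033  0.01  -0.999] tooly [-0.173  0.985  0.004]
```

View pics/s3.png

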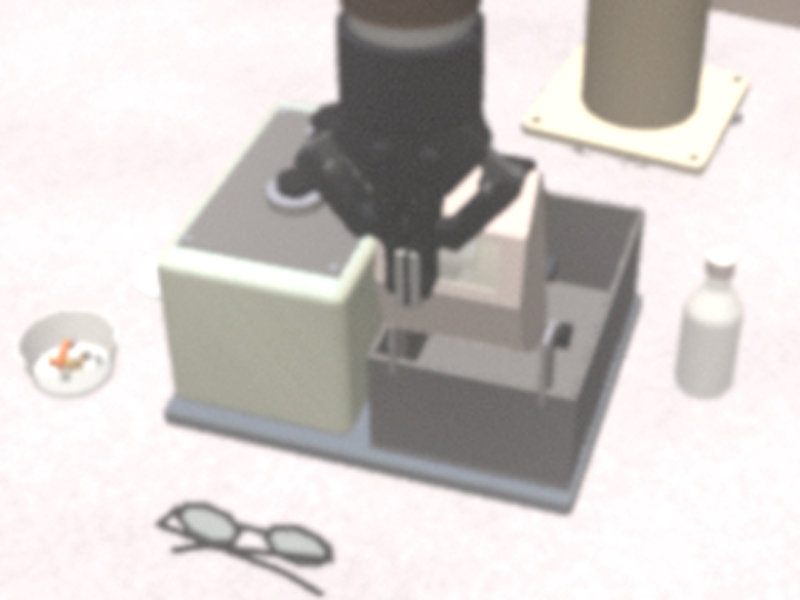

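View pics/w3.png

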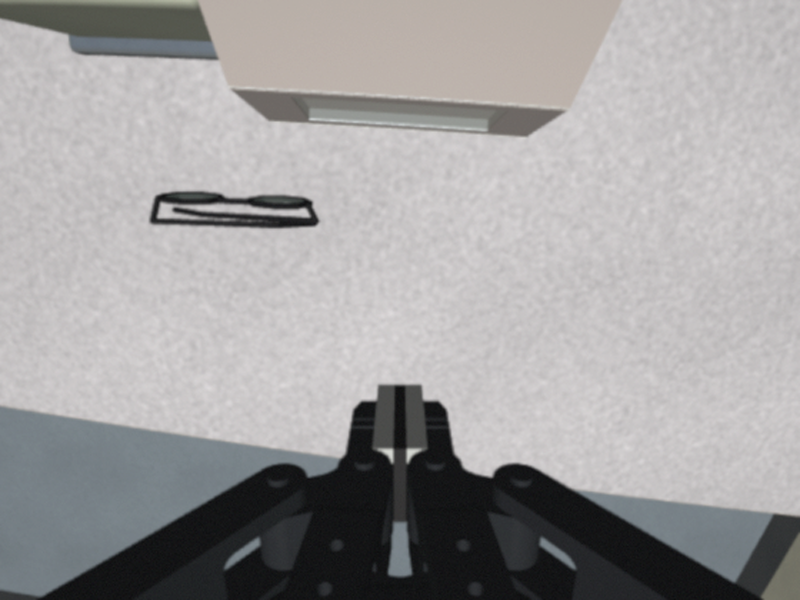

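Request:
move_arm(
  moves=[
    [[-0.01,0,-0.02,0,0,-0.06,1],[-0.02,0,-0.02,0,0,-0.06,1],[-0.02,-0.004,-0.015,0,0,0,1],[-0.02,-0.004,0,0,0,0,1],[-0.01,0,0,0,0,0,1]],
  ],
)

```text
clock: 4.45
eef_pos: [0.6664, 0.0657, 0.2731]
tool_rot: [-0.044, 0.999, 0.003, 0.02]
ft_force: [0.2, -0.1, 0.3]
grip_width: 0.0001
```

```bash
python3 -c "
from h import *
rel()"
```

```text
t 4.45 tcp [0.6664 0.0657 0.2731] tip f -115.0 b 1.9 u 112.1 mm F [ 0.2 -0.1  0.3] toolz [ 0.04   0.007 -0.999] tooly [-0.088  0.996  0.004]
```

Request:
move_arm(
  moves=[
    [[-0.012,-0.002,0,0,0.1,0,1],[-0.012,-0.002,0,0,0.1,0,1],[-0.012,-0.002,0,0,0,0,1],[-0.008,-0.002,0,0,0,0,1],[-0.006,-0.001,0,0,0,0,1],[-0.006,-0.001,0,0,0,0,1],[-0.006,-0.001,0,0,0,0,1],[-0.006,-0.001,0,0,0,0,1]],
  ],
)

```text
clock: 5.12
eef_pos: [0.6298, 0.0602, 0.2752]
tool_rot: [-0.039, 0.999, 0.005, -0.033]
ft_force: [0.0, -0.3, -0.1]
grip_width: -0.0004
```

```bash
python3 -c "
from h import *
rel()"
```

```text
t 5.1167 tcp [0.6298 0.0602 0.2752] tip f -76.9 b 0.7 u 114.3 mm F [ 0.  -0.3 -0.1] toolz [-0.067  0.008 -0.998] tooly [-0.077  0.997  0.013]
```

Request:
move_arm(
  moves=[
    [[-0.009,-0.001,0.001,0,0,0,1],[-0.009,-0.001,0.002,0,0,0,1],[-0.009,-0.001,0.002,0,0,0,1],[-0.009,-0.001,0.003,0,0,0,1]],
  ],
)

```text
clock: 5.45
eef_pos: [0.6139, 0.0584, 0.282]
tool_rot: [-0.039, 0.999, 0.005, -0.027]
ft_force: [2.9, 1.0, -0.1]
grip_width: 0.0003
```

```bash
python3 -c "
from h import *
rel();snap('scene','s4',(120,400,100,310));snap('wrist','w4',(0,560,0,420))"
```

```text
t 5.45 tcp [0.6139 0.0584 0.282 ] tip f -61.0 b 0.7 u 121.1 mm F [ 2.9  1.  -0.1] toolz [-0.054  0.009 -0.998] tooly [-0.077  0.997  0.013]
```

View pics/s4.png

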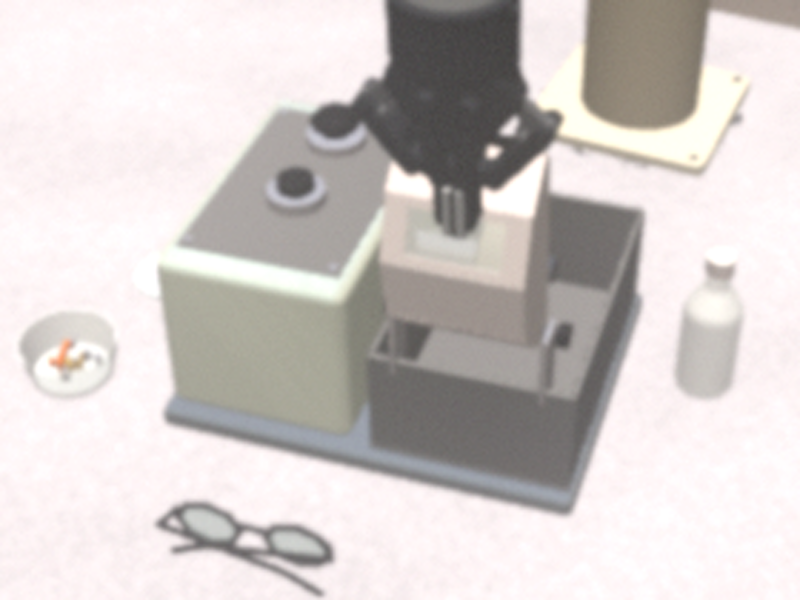

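View pics/w4.png

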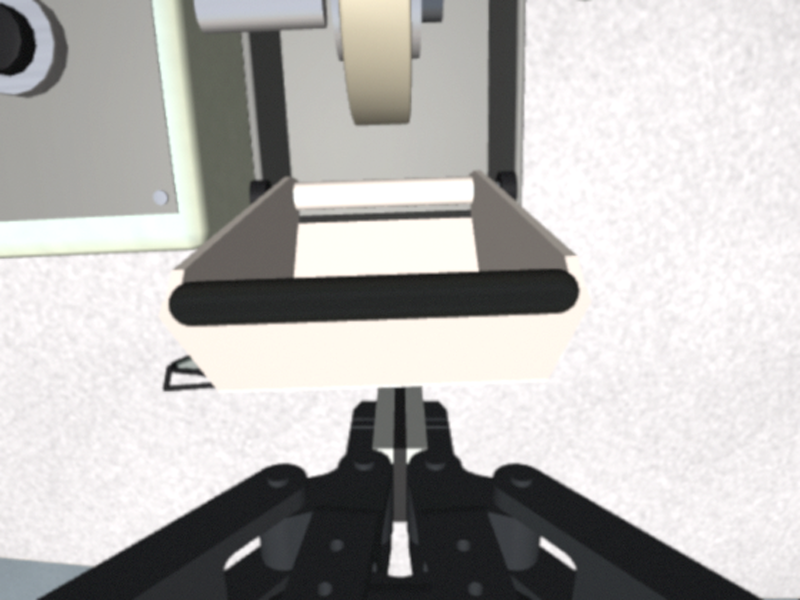

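The fingertips meet the guard's window panel centrally, with a contact force of about 3 N. I'll carry on along the arc.

Request:
move_arm(
  moves=[
    [[-0.009,-0.001,0.001,0,0,0,1],[-0.009,-0.001,0.001,0,0,0,1],[-0.009,-0.001,0.001,0,0,0,1],[-0.009,-0.001,0.001,0,0,0,1],[-0.009,-0.001,0.001,0,0,0,1],[-0.009,-0.001,0.001,0,0,0,1],[-0.009,-0.001,0,0,0,0,1],[-0.009,-0.001,0,0,0,0,1]],
  ],
)

```text
clock: 6.22
eef_pos: [0.5784, 0.0545, 0.2914]
tool_rot: [-0.039, 0.999, 0.006, -0.02]
ft_force: [4.0, 0.7, 6.3]
grip_width: -0.0003
```

```bash
python3 -c "
from h import *
rel()"
```

```text
t 6.2167 tcp [0.5784 0.0545 0.2914] tip f -25.5 b 0.8 u 130.4 mm F [4.  0.7 6.3] toolz [-0.04   0.01  -0.999] tooly [-0.077  0.997  0.013]
```

Request:
move_arm(
  moves=[
    [[-0.009,-0.001,-0.001,0,0,0,1],[-0.009,-0.001,-0.001,0,0,0,1],[-0.009,-0.001,-0.001,0,0,0,1],[-0.009,-0.001,-0.001,0,0,0,1],[-0.009,-0.001,-0.002,0,0,0,1],[-0.009,-0.001,-0.002,0,0,0,1],[-0.009,-0.001,-0.002,0,0,0,1],[-0.009,-0.001,-0.002,0,0,0,1]],
  ],
)

```text
clock: 6.88
eef_pos: [0.5352, 0.0497, 0.2899]
tool_rot: [-0.039, 0.999, 0.006, -0.02]
ft_force: [1.9, 0.3, 4.8]
grip_width: 0.0003
```

```bash
python3 -c "
from h import *
rel();snap('scene','s5',(120,400,100,310))"
```

```text
t 6.8833 tcp [0.5352 0.0497 0.2899] tip f 18.1 b 0.9 u 129.0 mm F [1.9 0.3 4.8] toolz [-0.04   0.01  -0.999] tooly [-0.077  0.997  0.013]
```

View pics/s5.png

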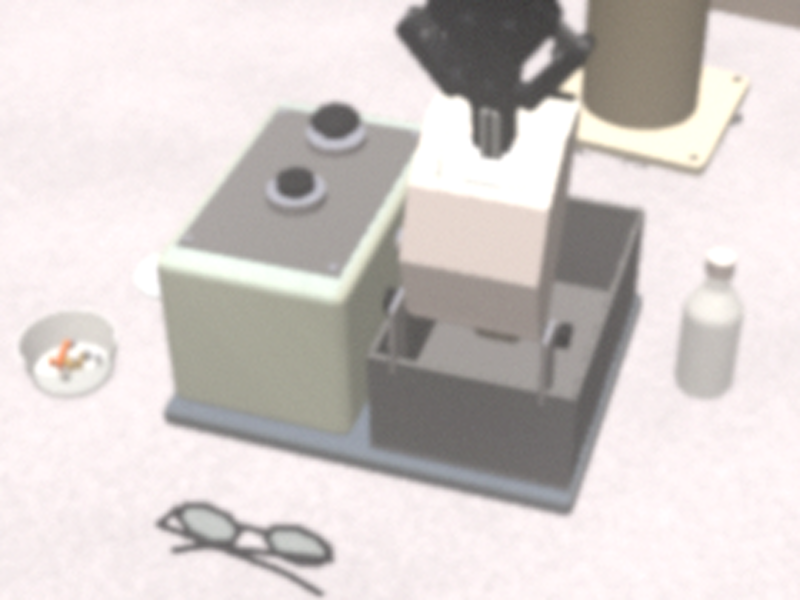

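Request:
move_arm(
  moves=[
    [[-0.008,-0.001,-0.002,0,0,0,1],[-0.008,-0.001,-0.003,0,0,0,1],[-0.008,-0.001,-0.004,0,0,0,1],[-0.008,-0.001,-0.004,0,0,0,1],[-0.008,-0.001,-0.005,0,0,0,1],[-0.008,-0.001,-0.005,0,0,0,1],[-0.007,-0.001,-0.006,0,0,0,1],[-0.007,-0.001,-0.006,0,0,0,1]],
  ],
)

```text
clock: 7.6
eef_pos: [0.4931, 0.045, 0.2733]
tool_rot: [-0.039, 0.999, 0.006, -0.027]
ft_force: [-2.7, 0.6, 6.4]
grip_width: 0.0002
```

```bash
python3 -c "
from h import *
rel()"
```

```text
t 7.6 tcp [0.4931 0.045  0.2733] tip f 60.6 b 1.1 u 112.3 mm F [-2.7  0.6  6.4] toolz [-0.054  0.01  -0.998] tooly [-0.077  0.997  0.014]
```

Request:
move_arm(
  moves=[
    [[-0.005,-0.001,-0.006,0,0,0,1],[-0.005,-0.001,-0.006,0,0,0,1],[-0.005,-0.001,-0.006,0,0,0,1],[-0.005,-0.001,-0.006,0,0,0,1],[-0.005,-0.001,-0.006,0,0,0,1],[-0.005,-0.001,-0.006,0,0,0,1],[-0.005,0,-0.006,0,0,0,1]],
  ],
)

```text
clock: 8.18
eef_pos: [0.4626, 0.0416, 0.2487]
tool_rot: [-0.039, 0.998, 0.006, -0.039]
ft_force: [-3.3, -1.1, 4.7]
grip_width: 0.0001
```

```bash
python3 -c "
from h import *
rel()"
```

```text
t 8.1833 tcp [0.4626 0.0416 0.2487] tip f 91.4 b 1.2 u 87.8 mm F [-3.3 -1.1  4.7] toolz [-0.078  0.01  -0.997] tooly [-0.077  0.997  0.016]
```

Request:
move_arm(
  moves=[
    [[-0.002,0,-0.006,0,-0.05,0,1],[-0.002,0,-0.006,0,-0.05,0,1],[-0.002,0,-0.006,0,-0.05,0,1],[-0.002,0,-0.006,0,0,0,1],[-0.002,0,-0.006,0,0,0,1],[-0.002,0,-0.006,0,0,0,1]],
  ],
)

```text
clock: 8.68
eef_pos: [0.4448, 0.0398, 0.2268]
tool_rot: [-0.039, 0.999, 0.003, -0.01]
ft_force: [-4.8, -0.6, 4.7]
grip_width: 0.0002
```

```bash
python3 -c "
from h import *
rel();snap('scene','s6',(120,400,100,310))"
```

```text
t 8.6833 tcp [0.4448 0.0398 0.2268] tip f 108.8 b 1.3 u 65.8 mm F [-4.8 -0.6  4.7] toolz [-0.02   0.006 -1.   ] tooly [-0.077  0.997  0.007]
```

View pics/s6.png

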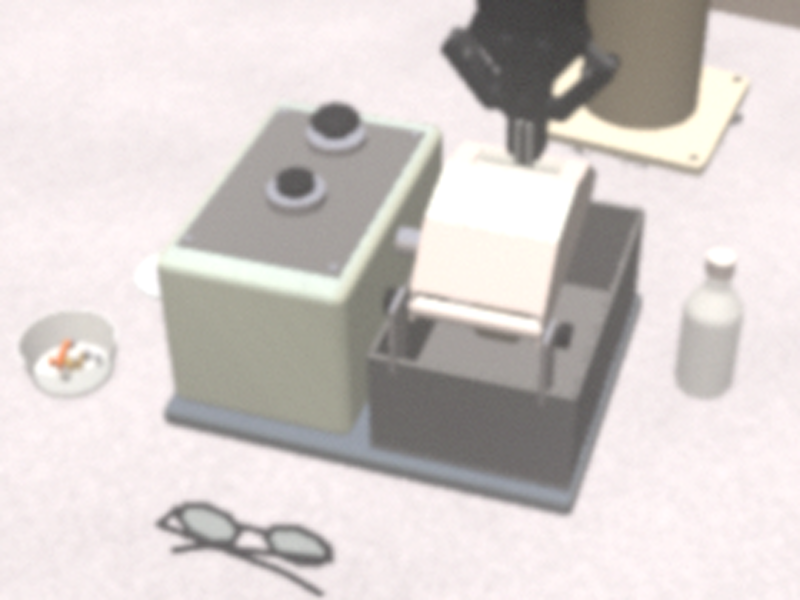

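Request:
move_arm(
  moves=[
    [[0,0,-0.004,0,0,0,1],[0,0,-0.004,0,0,0,1],[0,0,-0.004,0,0,0,1]],
  ],
)

```text
clock: 8.98
eef_pos: [0.4403, 0.0393, 0.2185]
tool_rot: [-0.039, 0.999, 0.003, -0.016]
ft_force: [-8.0, -0.3, 27.2]
grip_width: -0.0001
```

Request:
move_arm(
  moves=[
    [[0,0,-0.004,0,0,0,1],[0,0,-0.004,0,0,0,1]],
  ],
)

```text
clock: 9.15
eef_pos: [0.4403, 0.0393, 0.2186]
tool_rot: [-0.038, 0.999, 0.003, -0.015]
ft_force: [-9.3, -0.0, 20.1]
grip_width: -0.0002
```

```bash
python3 -c "
from h import *
rel()"
```

```text
t 9.15 tcp [0.4403 0.0393 0.2186] tip f 113.4 b 1.3 u 57.7 mm F [-9.3 -0.  20.1] toolz [-0.03   0.005 -1.   ] tooly [-0.077  0.997  0.007]
```

The force rose to 20–27 N at the expected home height, so the guard is on its end stop. I'll lift off and check.

Request:
move_arm(
  moves=[
    [[0,0,0.006,0,0,0,1],[0,0,0.02,0,0,0,1],[0,0,0.06,0,0,0,1],[0,0,0.06,0,0,0,1],[0,0,0.02,0,0,0,1]],
  ],
)

```text
clock: 9.57
eef_pos: [0.4413, 0.0389, 0.2995]
tool_rot: [-0.038, 0.999, 0.003, -0.018]
ft_force: [0.5, 0.4, 0.3]
grip_width: -0.0003
```

```bash
python3 - <<'E'
from h import *
rel();c=snap('scene','s7',(120,400,100,310))
X=cloud(c);a=X[:,:,:2]@ex;f=.555-a;b=X[:,:,:2]@ey+.012;u=X[:,:,2]-.15
prof=np.array([(0,16),(35,52),(85,62),(130,48),(158,18)])
for f0 in range(20,150,10):
    q=(abs(f-f0/1e3)<.004)&(abs(b)<.04)&(u>-.05)&(u<.09)
    if q.sum()>3: print(f0,q.sum(),(np.median(u[q])*1e3).round(1),np.interp(f0,prof[:,0],prof[:,1]).round(1))
snap('wrist','w7',(0,560,0,420));snap('top','t7',(200,430,130,330))
E
```

```text
t 9.5667 tcp [0.4413 0.0389 0.2995] tip f 112.5 b 0.8 u 138.5 mm F [0.5 0.4 0.3] toolz [-0.036  0.004 -0.999] tooly [-0.076  0.997  0.007]
20 223 37.6 36.6
30 231 48.0 46.9
40 168 55.1 53.0
50 121 57.4 55.0
60 114 59.4 57.0
70 121 61.4 59.0
80 110 63.5 61.0
90 58 64.2 60.4
100 45 61.1 57.3
110 45 57.7 54.2
120 46 54.9 51.1
130 43 52.2 48.0
```

View pics/s7.png

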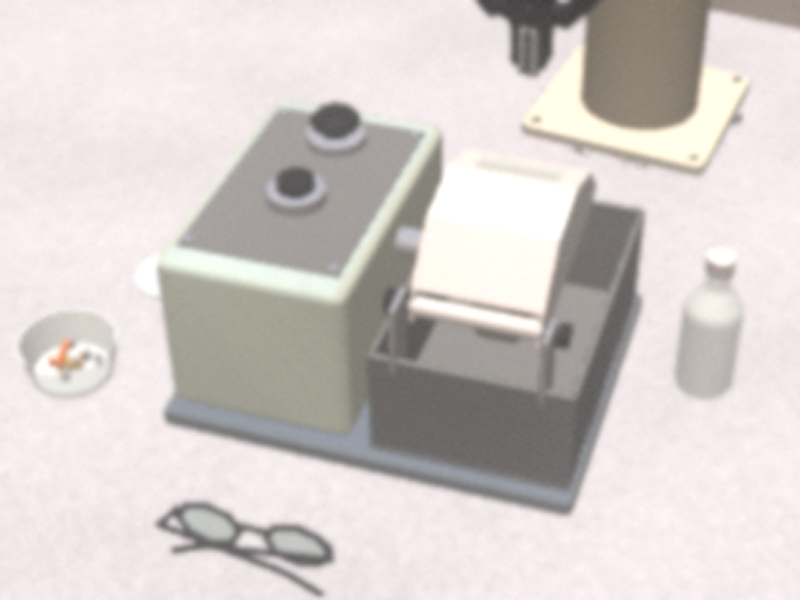

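View pics/w7.png

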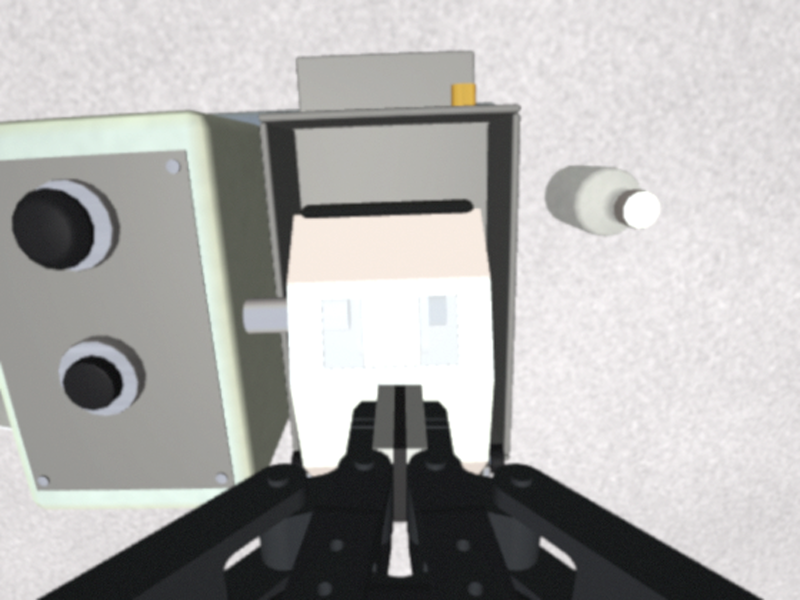

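```bash
python3 - <<'E'
from h import *
from workcell import camera
for n in ['scene','top']:
    c=camera(n);X=cloud(c);f=.555-X[:,:,:2]@ex;b=X[:,:,:2]@ey+.012;z=X[:,:,2]
    q=(abs(z-.165)<.005)&(f>0.0)&(f<.2)&(b>-.23)&(b<-.1);p=np.polyfit(f[q],z[q],1);print(n,'housing',q.sum(),p.round(4))
    for nm,lo,hi,s in [('mid',.042,.078,.2),('panel',.092,.126,-14/45)]:
        q=(f>lo)&(f<hi)&(abs(b)<.045)&(z>.19)&(z<.225)
        if q.sum()>20: p=np.polyfit(f[q],z[q],1);print(nm,q.sum(),'angle diff',(np.arctan(p[0])-np.arctan(s)).round(4))
c=camera('wrist');X=cloud(c);f=.555-X[:,:,:2]@ex;b=X[:,:,:2]@ey+.012;z=X[:,:,2]
q=(abs(z-.165)<.005)&(f>0.0)&(f<.2)&(b>-.23)&(b<-.1);p=np.polyfit(f[q],z[q],1);print('wrist housing',q.sum(),p.round(4))
for nm,lo,hi,s in [('panel',.092,.126,-14/45),('front',.133,.155,-30/28)]:
    q=(f>lo)&(f<hi)&(abs(b)<.045)&(z>.16)&(z<.225)
    if q.sum()>20: p=np.polyfit(f[q],z[q],1);print(nm,q.sum(),'angle diff',(np.arctan(p[0])-np.arctan(s)).round(4))
g=cv2.cvtColor(c["pixels"],cv2.COLOR_RGB2GRAY)
m=np.zeros_like(g);m[245:292,40:90]=(g[245:292,40:90]<35)*255
k=max(cv2.findContours(m,0,1)[0],key=cv2.contourArea);M=cv2.moments(k);u=(M["m10"]/M["m00"],M["m01"]/M["m00"]);print(u,cv2.contourArea(k),onplane(c,[u],.183))
E
```

```text
scene housing 2546 [0.0025 0.1668]
mid 579 angle diff 0.0058
panel 208 angle diff -0.0016
top housing 4326 [0.0002 0.1655]
wrist housing 28483 [-0.0009  0.1653]
panel 7247 angle diff -0.0007
front 4958 angle diff 0.0013
(61.71163290362185, 274.6909146715776) 1086.0 [[ 0.49348001 -0.12348848  0.183     ]]
```

The guard is home: the panel angles match to within about 2 mrad. Next is the start button at (0.494, -0.123).

Request:
move_arm(
  moves=[
    [[0.026,-0.07,0,0,0,0,1],[0.026,-0.07,0,0,0,0,1],[0.026,-0.07,0,0,0,0,1],[0.026,-0.07,0,0,0,0,1],[0.01,-0.05,0,0,0,0,1],[0,0,0,0,0,0,1]],
  ],
)

```text
clock: 10.37
eef_pos: [0.4944, -0.1301, 0.2859]
tool_rot: [-0.044, 0.999, 0.004, -0.028]
ft_force: [-0.3, 0.9, -0.4]
grip_width: -0.0001
```

```bash
python3 -c "
from h import *
rel()"
```

```text
t 10.3667 tcp [ 0.4944 -0.1301  0.2859] tip f 79.0 b -173.1 u 124.9 mm F [-0.3  0.9 -0.4] toolz [-0.057  0.006 -0.998] tooly [-0.087  0.996  0.011]
```

Request:
move_arm(
  moves=[
    [[0,0.006,-0.03,0,-0.05,0,1],[0,0.006,-0.04,0,-0.05,0,1],[0,0,-0.04,0,0,0,1],[0,0,-0.03,0,0,0,1],[0,0,-0.01,0,0,0,1],[0,0,0,0,0,0,1]],
  ],
)

```text
clock: 10.87
eef_pos: [0.4906, -0.1237, 0.2002]
tool_rot: [-0.041, 0.999, 0.005, -0.007]
ft_force: [0.1, 1.1, -0.4]
grip_width: 0.0
```

```bash
python3 -c "
from h import *
rel();snap('scene','s8',(120,400,100,310))"
```

```text
t 10.8667 tcp [ 0.4906 -0.1237  0.2002] tip f 81.7 b -166.4 u 39.2 mm F [ 0.1  1.1 -0.4] toolz [-0.014  0.01  -1.   ] tooly [-0.082  0.997  0.011]
```

View pics/s8.png

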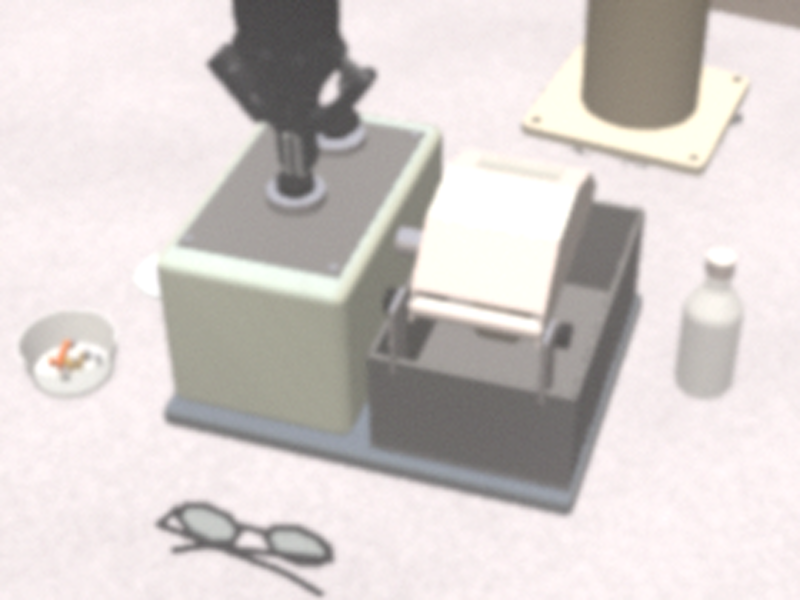

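Request:
move_arm(
  moves=[
    [[0.006,0,-0.005,0,0,0,1],[0,0,-0.005,0,0,0,1],[0,0,-0.005,0,0,0,1],[0,0,-0.005,0,0,0,1]],
  ],
)

```text
clock: 11.25
eef_pos: [0.4951, -0.1234, 0.1933]
tool_rot: [-0.042, 0.999, 0.005, -0.005]
ft_force: [-3.3, 0.0, 4.6]
grip_width: 0.0002
```

```bash
python3 -c "
from h import *
rel()"
```

```text
t 11.25 tcp [ 0.4951 -0.1234  0.1933] tip f 77.1 b -166.6 u 32.3 mm F [-3.3  0.   4.6] toolz [-0.01   0.009 -1.   ] tooly [-0.083  0.997  0.01 ]
```

Request:
move_arm(
  moves=[
    [[0,0,-0.006,0,0,0,1],[0,0,-0.006,0,0,0,1]],
  ],
)

```text
clock: 11.42
eef_pos: [0.4952, -0.1235, 0.1917]
tool_rot: [-0.042, 0.999, 0.004, -0.003]
ft_force: [-9.5, 2.2, 27.4]
grip_width: -0.0
```

Request:
move_arm(
  moves=[
    [[0,0,-0.006,0,0,0,1],[0,0,-0.006,0,0,0,1]],
  ],
)

```text
clock: 11.58
eef_pos: [0.4951, -0.1234, 0.1919]
tool_rot: [-0.042, 0.999, 0.003, -0.001]
ft_force: [-7.4, 1.4, 15.8]
grip_width: -0.0001
```

```bash
python3 - <<'E'
from h import *
rel();c=snap('scene','s9',(170,300,100,200));snap('wrist','w9',(0,560,0,420))
from workcell import get_obs
o=get_obs();print(o['ft_torque'],o['joint_pos'].round(3))
E
```

```text
t 11.5833 tcp [ 0.4951 -0.1234  0.1919] tip f 77.1 b -166.6 u 30.9 mm F [-7.4  1.4 15.8] toolz [-0.002  0.007 -1.   ] tooly [-0.083  0.997  0.007]
[0.35574349 1.6023235  0.01321957] [-0.248  0.291 -0.061  1.222  0.006 -0.331]
```

View pics/s9.png

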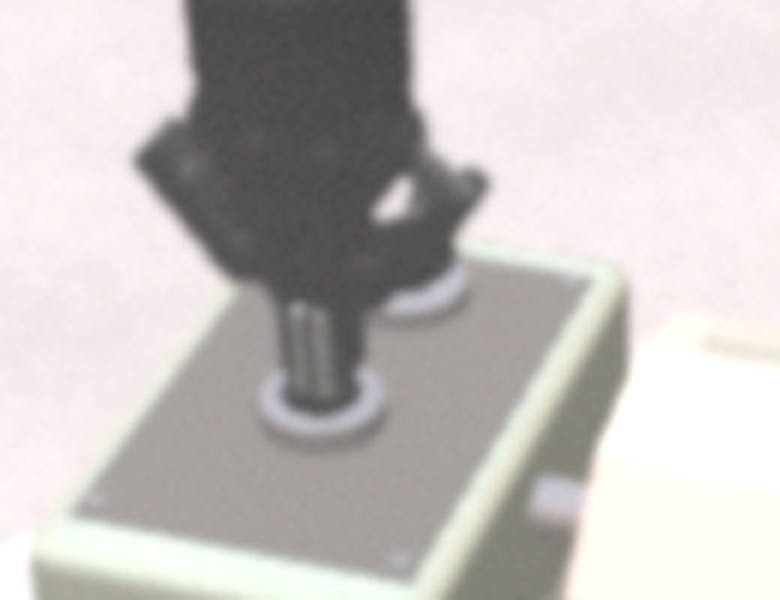

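View pics/w9.png

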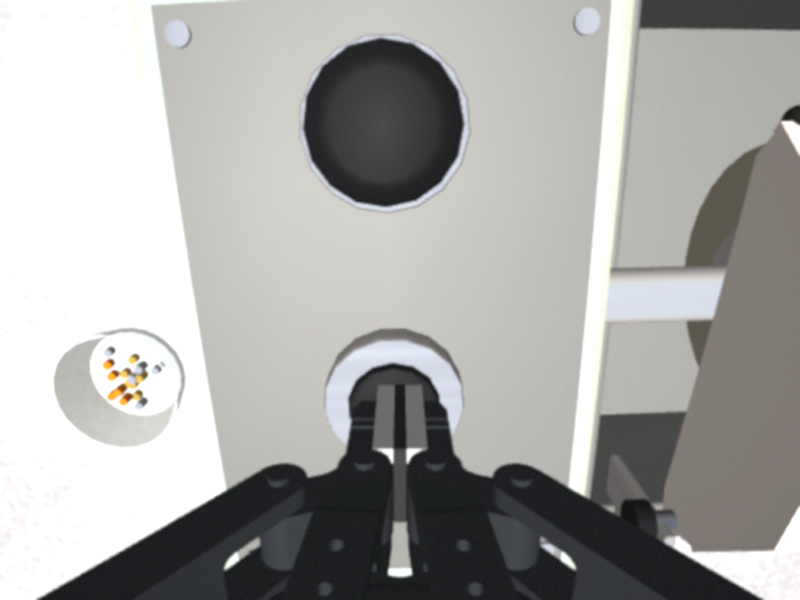

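```bash
python3 - <<'E'
from h import *
from workcell import camera
c=camera('wrist');X=cloud(c)
for p in [(262,268),(275,262),(290,262),(300,268),(240,260),(278,245),(315,265),(270,80),(200,200)]:
    print(p,X[p[1],p[0]].round(4),c["pixels"][p[1],p[0]])
E
```

```text
(262, 268) [ 0.4863 -0.1317  0.1799] [36 36 36]
(275, 262) [ 0.4833 -0.1262  0.179 ] [37 37 37]
(290, 262) [ 0.4826 -0.1196  0.1794] [24 24 26]
(300, 268) [ 0.4853 -0.1148  0.1792] [15 14 15]
(240, 260) [ 0.4852 -0.142   0.1758] [128 131 140]
(278, 245) [ 0.4763 -0.1254  0.1761] [137 140 148]
(315, 265) [ 0.4853 -0.1077  0.1752] [128 131 139]
(270, 80) [ 0.4084 -0.1337  0.1948] [39 39 40]
(200, 200) [ 0.4617 -0.1625  0.1648] [122 121 118]
```

Request:
move_arm(
  moves=[
    [[0,0,0.01,0,0,0,1],[0,0,0.02,0,0,0,1],[0,0,0,0,0,0,1]],
  ],
)

```text
clock: 11.98
eef_pos: [0.4966, -0.1237, 0.2101]
tool_rot: [-0.041, 0.999, 0.003, 0.002]
ft_force: [0.7, 0.4, 1.0]
grip_width: -0.0001
```

```bash
python3 - <<'E'
from h import *
from workcell import camera
rel()
c=snap('wrist','w10',(0,560,0,420));X=cloud(c)
m=(abs(X[:,:,0]-.494)<.028)&(abs(X[:,:,1]+.123)<.028)&(X[:,:,2]>.17)&(X[:,:,2]<.192)
g=c["pixels"].max(2)
for nm,q in [("dark",m&(g<60)),("light",m&(g>110))]:
    print(nm,q.sum(),np.percentile(X[q][:,2],[10,50,90]).round(4), X[q][:,:2].min(0).round(4),X[q][:,:2].max(0).round(4))
q=m&(g<60);v,u=np.nonzero(q);print(u.min(),u.max(),v.min(),v.max())
h=np.histogram(X[q][:,2],bins=np.arange(.17,.193,.001));print(h[0])
E
```

```text
t 11.9833 tcp [ 0.4966 -0.1237  0.2101] tip f 75.5 b -167.1 u 49.1 mm F [0.7 0.4 1. ] toolz [ 0.005  0.006 -1.   ] tooly [-0.083  0.997  0.005]
dark 1876 [0.1811 0.186  0.187 ] [ 0.4724 -0.1395] [ 0.5024 -0.1087]
light 2122 [0.1756 0.1764 0.1771] [ 0.4728 -0.1473] [ 0.511  -0.1024]
247 311 216 281
[ 17   9   4   2   2   0   6  30  29  35  48  46  37  75 133 430 778 194
   1   0   0   0]
```

View pics/w10.png

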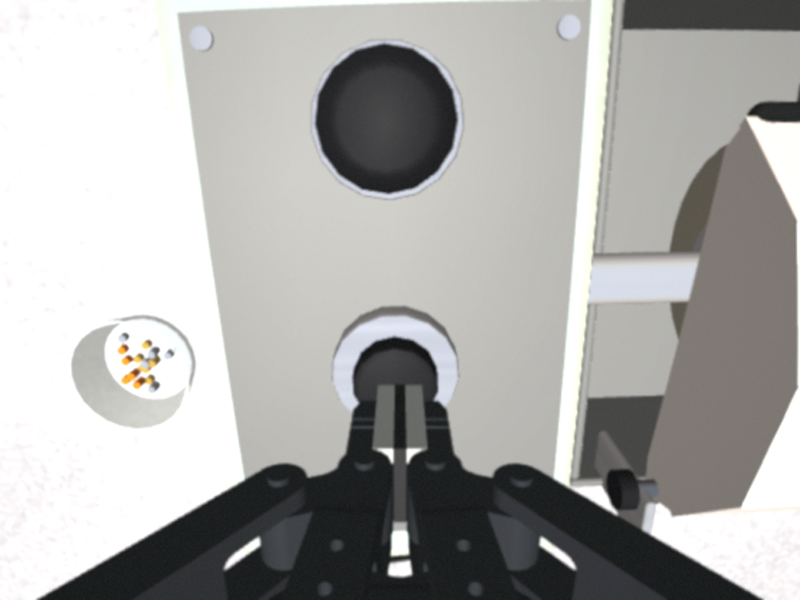

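The button face read 0.179 when pressed and reads 0.186 now. That is about 6–7 mm of travel, so it went fully in and has sprung back out. I'll retreat and check everything.

Request:
move_arm(
  moves=[
    [[0,0,0.06,0,0,0,1],[0,0,0.07,0,0,0,1],[0,0,0.07,0,0,0,1],[0,-0.04,0.06,0,0,0,1],[-0.03,-0.07,0,0,0,0,1],[-0.03,-0.07,0,0,0,0,1],[-0.03,-0.07,0,0,0,0,1],[0,0,0,0,0,0,1]],
  ],
)

```text
clock: 12.7
eef_pos: [0.4495, -0.251, 0.3378]
tool_rot: [-0.046, 0.999, 0.003, -0.001]
ft_force: [0.1, 1.0, -0.4]
grip_width: -0.0001
```

```bash
python3 - <<'E'
from h import *
rel()
s=snap('scene','s11',(0,560,0,420));t=snap('top','t11',(200,430,130,330))
X=cloud(s);f=.555-X[:,:,:2]@ex;b=X[:,:,:2]@ey+.012;z=X[:,:,2]
for nm,lo,hi,sl in [('mid',.042,.078,.2),('panel',.092,.126,-14/45)]:
    q=(f>lo)&(f<hi)&(abs(b)<.045)&(z>.19)&(z<.225);p=np.polyfit(f[q],z[q],1);print(nm,q.sum(),(np.arctan(p[0])-np.arctan(sl)).round(4))
X=cloud(t)
for p in [(353,228),(359,268)]: print(p,X[p[1],p[0]].round(4))
d=pickle.load(open('c0.pkl','rb'))['top'];D=cv2.absdiff(d['pixels'],t['pixels']).max(2)
for nm,(x0,x1,y0,y1) in dict(spray=(195,230,265,300),lens=(392,424,240,273),tub=(392,432,178,216),specs=(285,343,137,160),start=(340,366,214,242),stop=(344,376,253,284)).items(): print(nm,D[y0:y1,x0:x1].mean().round(1),(D[y0:y1,x0:x1]>40).sum())
E
```

```text
t 12.7 tcp [ 0.4495 -0.251   0.3378] tip f 136.8 b -288.2 u 176.8 mm F [ 0.1  1.  -0.4] toolz [-0.002  0.006 -1.   ] tooly [-0.091  0.996  0.006]
mid 589 -0.0033
panel 212 -0.0029
(353, 228) [ 0.4929 -0.1228  0.1873]
(359, 268) [ 0.4114 -0.1315  0.1962]
spray 0.9 0
lens 4.5 37
tub 0.9 0
specs 1.0 0
start 1.0 0
stop 1.0 0
```

View pics/t11.png

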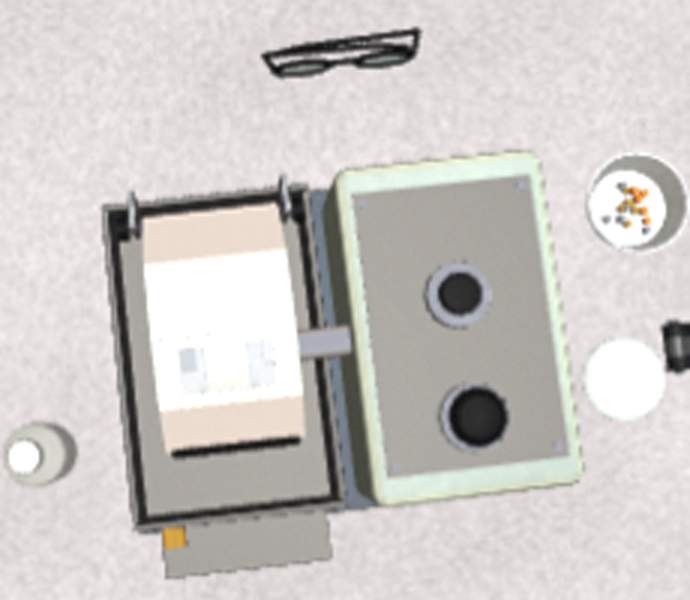

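The top view shows the guard down over the wheel with its bead at about (235,447). Both buttons are out, and the bystanders have not moved. The small lens difference comes from the gripper entering that corner of the picture. Handing in.

```bash
python3 -c "
from workcell import *
print(job_done())"
```

```text
the job is handed in; nothing more can be done
None
```

The edger is ready to grind. I pushed the guard over from behind with closed fingertips and pressed it down onto its end stop, then pressed the start button in and let it out. The whole job took about 12.7 s. No verdict came back on hand-in.

- **Guard:** After the press, its measured panel slopes matched the "home" shape to within about 2 mrad in the wrist view and up to 6 mrad in the scene view. In the final scene view the difference was about 3 mrad. It met the stop with a brief force of about 27 N at low speed, firmer than I intended.
- **Start button:** It moved about 6–7 mm in the camera depth reading, against 6 mm for fully in, and sprang back out when released. The press peaked at about 27 N. Its top measured about 3 mm higher than the stated 183 mm, so I took the travel from the before-and-after difference.
- **Stop button and things lying around:** The final top view was unchanged from the first picture for the stop button, spray bottle, tub and spectacles. The lens patch differed by a few pixels where the gripper had entered the picture; the lens looked to be where it was.
- **Robot:** The arm was clear of everything, with the contact force near zero.

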